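Key the chocolate ingots and cap the stack crosswise

TASK

Two chocolate ingots stand broad face down on the blue chopping board with a V-shaped gap between them. Take the full-height ingot that lies narrow face down on the counter and set it, as it lies, into that gap so the three make one flat-topped row with their ends about even; then lay the full-height ingot that lies broad face down crosswise on top, level and centred on the middle one. Leave the low ingot, the jar and the bowl where they are.

Things in the scene. Friction and masses are not known exactly. Their poses are not given: they have to be found in the camera images.
- board: blue plastic chopping board, fixed, 200 (own x) x 220 (own y) x 8 mm thick, lying on the counter; origin at the centre of its underside, so its top is 8 mm above. The two standing ingots are on it with their long axes along the board's x, 43 mm either side of the board's centre along its y.
- left_block_c (a point): ingot already standing on the board, left of the gap (+y of the board): milk chocolate bar piece with a tapered (trapezoid) cross-section, 62 long (own x), 34 high (own z, up); its two end faces are upright and parallel; broad face down: 48 wide (own y) at the bottom, 32 at the top. Loose, about 0.11 kg. Point at its centre, 17 mm above its underside.
- right_block_c (a point): ingot already standing on the board, right of the gap (-y of the board): same as the left one. The gap between the two is 38 mm wide at the board and 54 mm at the top. Point at its centre, 17 mm above its underside.
- key_block_c (a point): ingot for the gap, on the counter: milk chocolate bar piece with a tapered (trapezoid) cross-section, 62 long (own x), 34 high (own z, up); its two end faces are upright and parallel; it lies narrow face down: 32 wide (own y) at the bottom, 48 at the top. Loose, about 0.11 kg. Point at its centre, 17 mm above its underside. Between the neighbours only its end faces are free to hold.
- cross_block_c (a point): ingot for the top, on the counter: milk chocolate bar piece with a tapered (trapezoid) cross-section, 62 long (own x), 34 high (own z, up); its two end faces are upright and parallel; it lies broad face down: 48 wide (own y) at the bottom, 32 at the top. Loose, about 0.11 kg. Point at its centre, 17 mm above its underside. On the stack its long axis (own x) runs across the long axes of the three below.
- low_block_c (a point): bystander: a low ingot, same plan as the one for the gap and also narrow face down, but only 18 mm high; on the counter. Point at its centre, 9 mm above its underside.
- jar: bystander: amber glass jar with steel lid, 60 diameter, 100 high; origin at the centre of its underside.
- bowl: bystander: white ceramic bowl, 110 diameter, 45 high; origin at the centre of its underside.
Mind the look-alikes: they are no part of the job. Leave any purple or white look-alike of the part that bears cross_block_c alone.

How it is judged:
On the way:
1. the narrow-face-down ingot is released in the gap and the three form a flat-topped row (horizontal distance between key_block_c and left_block_c below 0.056 m and x of key_block_c in the frame of left_block_c between -0.018 and 0.018 m and z of key_block_c in the frame of left_block_c between -0.005 and 0.005 m and angle between the x axis of key_block_c and the x axis of left_block_c, either way round below 0.21 rad and angle between each of left_block_c, right_block_c, key_block_c's own z axis and vertical below 0.08 rad and horizontal distance between key_block_c and right_block_c below 0.056 m and x of key_block_c in the frame of right_block_c between -0.018 and 0.018 m and z of key_block_c in the frame of right_block_c between -0.005 and 0.005 m and angle between the x axis of key_block_c and the x axis of right_block_c, either way round below 0.21 rad and horizontal distance between left_block_c and right_block_c above 0.07 m and z of each of left_block_c, right_block_c, key_block_c in the frame of board below 0.031 m and contact force between the fingers and key_block below 0.1 N), for 0.2 s.
At the end, for the whole second after the job is handed in: Gap ingot on the board, under 56 mm from both neighbours (over 70 mm apart); ends even to 18 mm, heights to 5 mm, parallel to 12 deg. Last ingot on it: centred to 16 mm, 34 mm higher to 5 mm, square to 12 deg. All level to 4.5 deg, at rest (horizontal distance between key_block_c and left_block_c below 0.056 m and x of key_block_c in the frame of left_block_c between -0.018 and 0.018 m and z of key_block_c in the frame of left_block_c between -0.005 and 0.005 m and angle between the x axis of key_block_c and the x axis of left_block_c, either way round below 0.21 rad and angle between each of left_block_c, right_block_c, key_block_c, cross_block_c's own z axis and vertical below 0.08 rad and horizontal distance between key_block_c and right_block_c below 0.056 m and x of key_block_c in the frame of right_block_c between -0.018 and 0.018 m and z of key_block_c in the frame of right_block_c between -0.005 and 0.005 m and angle between the x axis of key_block_c and the x axis of right_block_c, either way round below 0.21 rad and horizontal distance between left_block_c and right_block_c above 0.07 m and z of each of left_block_c, right_block_c, key_block_c in the frame of board below 0.031 m and horizontal distance between cross_block_c and key_block_c below 0.016 m and z of cross_block_c in the frame of key_block_c between 0.029 and 0.039 m and angle between the x axis of cross_block_c and the y axis of key_block_c, either way round below 0.21 rad and linear speed of each of key_block, cross_block, left_block, right_block below 0.02 m/s); the robot touches nothing.
It fails at once if the low ingot is moved by more than 30 mm (distance of low_block_c from where it was at the start of the episode above 0.03 m).
It fails at once if the jar is moved by more than 30 mm (distance of jar from where it was at the start of the episode above 0.03 m).
It fails at once if the bowl is moved by more than 30 mm (distance of bowl from where it was at the start of the episode above 0.03 m).
It also fails if it takes over 46 s, if anything falls off the work surface, if the arm or the gripper's body presses on something with over 40 N, if the wrist force passes 120 N, or if a joint passes its speed limit or range.

ROBOT

A 6-joint arm with a two-finger parallel gripper is mounted at the origin on the work surface. World frame = base frame: x ahead of the robot, y to its left, z up, the work surface at z = 0. Lengths are in m, angles in rad, forces in N, time in s.
With the tool pointing down it reaches from about 0.35 to 0.85 m from the base axis. Payload 8.1 kg.
Tool frame: the origin (TCP) lies at the very end of the fingers, on their centre line; the grasp point (between the pads) lies 19 mm behind it; z points along the fingers, x is the direction in which the jaws open and shut, and the axes are right-handed (so a half turn about z gives the same grasp; the last joint's range is limited). The gripper opens to 93 mm and grips with 3 to 60 N. Pads are 15 mm wide; open, the fingers measure 128 mm over their backs; the gripper's body (75 mm by 188 mm) begins 65 mm behind the grasp point.
Start: joints at [-1.429, 0.13, 1.488, -0, 1.523, -0.085], TCP at [0.135, -0.585, 0.219] pointing down, gripper open.
Joint ranges: [-2.96, 2.96], [-0.89, 2.26], [0.02, 2.5], [-1.34, 4.48], [0, 2.73], [-2.66, 2.66]. Speed limits (rad/s): [2.39, 2.39, 2.79, 3.14, 3.14, 3.14].

INTERFACE

Orientations are given as a rotation vector (axis times angle).
In Python, from plant import robot gives the robot as it stands. The module is installed in compiled form; this text tells all that it offers.
- The arm moves only by the tool jog_arm, never from a script. Its argument "commands" is one flat list of numbers, 5 for each row, row after row: the gripper's target within -1 to 1 (shut at 1, half-way at 0, fully open at -1), then the shift along the tool's x, y, z in m, then the turn about the tool's z in degrees. A call has 1 to 20 rows; each row shifts and turns the commanded pose from where the row before left it, along the tool's axes as they then stand; what a row does not reach is not made up. A row lasts 1/12 s, in which the tool goes at most 41.7 mm and 7.16 degrees, less where a joint would pass 70% of its speed; a pose out of reach is approached as far as the arm can. A call is refused whole if a number of a shift passes 0.0417 or a number of a turn 7.16, either way. A call with a gripper value outside its range is refused whole. The fingers move at their own pace and stop on an object; "grip_force" is the grip in N (left out, the last holds). Time passes only in rows, so rows that do not move let the fingers close. It gives the time, the measured TCP pose, the force and the opening at its end, in the units of the state.
- robot.read_state(): the state, without advancing time (a new reading comes with each control period).
- robot.read_camera(name): name is "scene" or "top"; returns a dict with "img" (400x640x3 uint8, blue, green, red), "vfov" (degrees; the focal length in pixels is half the picture's height over the tangent of half this angle, whatever the lens; pixels are square), "cx", "cy" (the principal point, pixels), "k1" (the pictures are not rectified: a ray, as slopes to the right and down, at radius r is drawn at 1 + k1 r^2 times it, then the intrinsics apply), "extrinsics" (4x4, takes a point from world to camera coordinates). Camera axes: x right, y down, z forward; pixel columns grow to the right and rows downward; lengths in m; the calibration is good to about 2 mm. A picture is of the moment at which its call begins. There is no depth.
- robot.close_job(): hands the job in, once; it reports no verdict.
Trained networks look in a picture, given as the dict that the camera call returned (one of the last four; its "shot" number tells which), for a name from the list of things; names that differ only in an ending like _2 or _b are one class to them, and where a whole thing is asked for, a point or a joint stands for the part that bears it (a point fixed in the world has none). Each returns a list of dicts, best first, with "score" (0 to 1); they miss things now and then, are a little off and sometimes report something else, mostly with a low value. They report only what shows in the picture. A call takes as long as a camera call. They do not tell look-alikes from the thing itself.
- robot.recognise(thing, picture): "box" ([centre column, centre row, width, height] as shares, 0 to 1, of the picture: columns of its width, rows of its height, round what is visible of it).
- robot.pinpoint(thing, picture): "position" ([row, column] as shares, 0 to 1, of the picture: columns of its width, rows of its height: a listed point, or the origin of a listed thing).
The state is a dict: "t": time; "q": joint angles; "dq": joint speeds; "joint_torque": joint torques, N m; "tool_pos": TCP position; "orientation": TCP orientation; "force": force on the tool from outside, world axes, zero at the start; "wrist_torque": the same for the moment, N m; "opening": finger opening in m.
Only numpy, scipy, OpenCV 4.12 (cv2) and the standard library are available. Lean on these libraries where they do the work, as an engineer would, in place of code of your own. Each camera call takes 0.05 s, during which the arm holds its last target.

## Working session

There is one attempt and no reset: what is moved stays moved. The work goes in short steps, Python scripts to look and compute and a tool call to move; the robot and the scene stay as the last step left them, time stands still between calls to the robot, and variables do not carry over. Pictures are saved under pics/ and viewed, and the job is handed in when it is done.

Besides the shell and the picture viewer there is one more tool, called after ">>>" as name(argument=value, ...) on one line, values as JSON. jog_arm: Moves the arm, as the interface text tells. Its arguments: {"type":"object","properties":{"commands":{"type":"array"},"grip_force":{"type":"number"}},"required":["commands"]}

```bash
mkdir -p pics; cat > h.py <<'E'
import numpy as np, cv2, pickle
from plant import robot
def shot(n,tag):
    p=robot.read_camera(n); cv2.imwrite(f'pics/{tag}.png',p['img']); pickle.dump(p,open(f'pics/{tag}.pkl','wb')); return p
def K(p):
    f=p['img'].shape[0]/2/np.tan(np.radians(p['vfov'])/2)
    return np.array([[f,0,p['cx']],[0,f,p['cy']],[0,0,1.]]),np.array([p['k1'],0,0,0.])
def ray(p,u,v):
    k,d=K(p); s=cv2.undistortPoints(np.array([[[u,v]]],float),k,d)[0,0]
    E=np.array(p['extrinsics']); R,t=E[:3,:3],E[:3,3]
    return -R.T@t, R.T@np.array([s[0],s[1],1])
def onz(p,u,v,z):
    o,d=ray(p,u,v); return o+d*(z-o[2])/d[2]
def tri(rs):
    A=0;b=0
    for o,d in rs:
        d=d/np.linalg.norm(d);M=np.eye(3)-np.outer(d,d);A=A+M;b=b+M@o
    x=np.linalg.solve(A,b); return x,[np.linalg.norm((np.eye(3)-np.outer(d,d)/(d@d))@(x-o)) for o,d in rs]
def proj(p,X):
    k,d=K(p);E=np.array(p['extrinsics'])
    return cv2.projectPoints(np.array(X,float).reshape(-1,1,3),cv2.Rodrigues(E[:3,:3])[0],E[:3,3],k,d)[0][:,0]
E
python3 - <<'E'
from h import *
np.set_printoptions(precision=3,suppress=True)
s=robot.read_state();print(s['t'],s['tool_pos'],s['orientation'],s['opening'])
for n in('scene','top'):
    p=shot(n,n+'0');print(n,p['shot'],p['vfov'],p['cx'],p['cy'],p['k1'],p['extrinsics'])
    for th in['board','left_block_c','right_block_c','key_block_c','cross_block_c','low_block_c','jar','bowl']:
        print(th,[(round(d['score'],2),round(d['position'][1]*640),round(d['position'][0]*400)) for d in robot.pinpoint(th,p)])
E
```

```text
0.0 [ 0.135 -0.584  0.218] [-2.458  1.955  0.002] 0.09289742207256611
scene 1 43.52551551256408 315.20187631346346 203.79420743523548 -0.13951718511135136 [[-0.489  0.872 -0.007  0.317]
 [ 0.629  0.347 -0.695 -0.283]
 [-0.604 -0.344 -0.719  1.342]
 [ 0.     0.     0.     1.   ]]
board [(0.56, 413, 265), (0.51, 279, 223)]
left_block_c [(0.7, 437, 263)]
right_block_c [(0.93, 392, 250), (0.28, 185, 220), (0.26, 265, 287)]
key_block_c [(0.93, 275, 219)]
cross_block_c [(0.87, 220, 145), (0.7, 317, 148), (0.6, 252, 168), (0.58, 269, 138)]
low_block_c [(0.95, 313, 189), (0.18, 436, 263)]
jar [(0.8, 262, 288)]
bowl [(0.88, 187, 223)]
top 2 57.80647889526692 321.1048585373172 198.9850599203065 -0.06605276609696983 [[ 0.019 -1.     0.016 -0.079]
 [-0.985 -0.021 -0.169  0.556]
 [ 0.169 -0.013 -0.986  0.714]
 [ 0.     0.     0.     1.   ]]
board [(0.6, 219, 206)]
left_block_c [(0.58, 197, 204), (0.51, 332, 242)]
right_block_c [(0.77, 234, 205)]
key_block_c [(0.92, 348, 186)]
cross_block_c [(0.72, 458, 250), (0.67, 406, 240), (0.64, 365, 306), (0.61, 421, 293)]
low_block_c [(0.93, 332, 242)]
jar [(0.7, 318, 131), (0.45, 408, 239)]
bowl [(0.9, 417, 159)]
```

View pics/scene0.png

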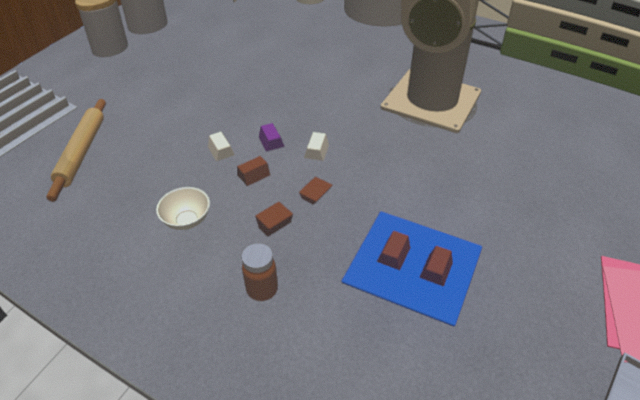

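View pics/top0.png

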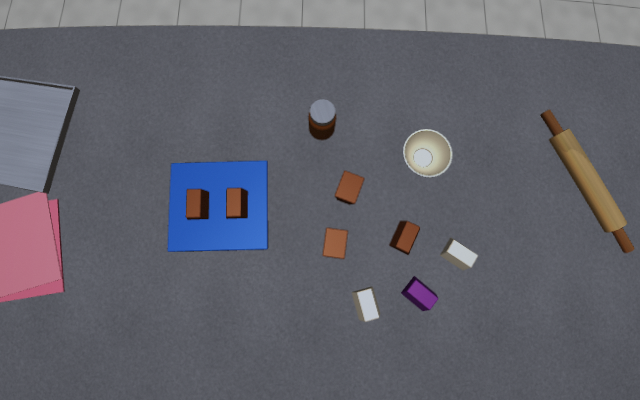

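Scene/top pixels: narrow-down full-height brown at (275,218)/(349,187) is the key. Broad-down brown at (253,170)/(406,237) is the cross. Low brown is at (316,189)/(335,243). Whites at (220,145), (317,147) and purple at (270,137) are look-alikes. The jar is at (261,270), the bowl at (185,208), and the board with two ingots at (413,265). I'll check with close crops.

```bash
python3 - <<'E'
from h import *
a=cv2.imread('pics/scene0.png');b=cv2.imread('pics/top0.png')
A=cv2.resize(a[130:250,225:345],(390,390),interpolation=3);B=cv2.resize(b[165:265,320:435],(400,390),interpolation=3)
C=cv2.resize(a[225:295,370:465],(390,200*1),interpolation=3)
cv2.imwrite('pics/crop1.png',np.hstack([A,B]))
A=cv2.resize(a[210:320,340:485],(395,300),interpolation=3);B=cv2.resize(b[155:255,165:275],(395,360),interpolation=3)[:300]
cv2.imwrite('pics/crop2.png',np.hstack([A,B]))
E
```

```text
(no output)
```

View pics/crop1.png

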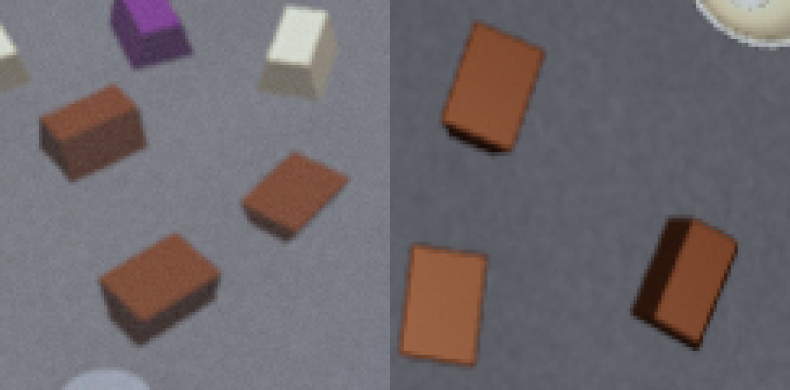

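View pics/crop2.png

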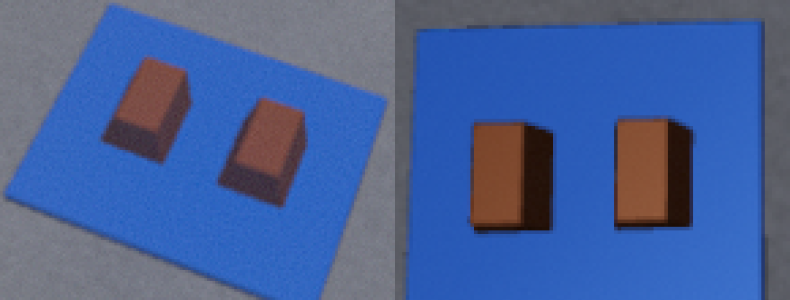

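```bash
cat > fit.py <<'E'
from h import *
from scipy.optimize import minimize
def corners(kind,H=.034):
    bw,tw={'narrow':(32,48),'broad':(48,32)}[kind]
    return np.array([[sx*.031,sy*w/2000,z] for z,w in((0,bw),(H,tw)) for sx in(-1,1) for sy in(-1,1)])
def box(wx,wy,H): return np.array([[sx*wx/2,sy*wy/2,z] for z in(0,H) for sx in(-1,1) for sy in(-1,1)])
def place(C,q):
    x,y,z,a=q; c,s=np.cos(a),np.sin(a)
    return C@np.array([[c,-s,0],[s,c,0],[0,0,1]]).T+[x,y,z]
S=8
def mask(p,on,c,half=30):
    im=cv2.GaussianBlur(p['img'],(3,3),0.6); u0,v0=int(c[0])-half,int(c[1])-half
    u0=max(u0,0);v0=max(v0,0)
    im=im[v0:v0+2*half,u0:u0+2*half]
    im=cv2.resize(im,None,fx=S,fy=S,interpolation=cv2.INTER_CUBIC).astype(int)
    b,g,r=im[...,0],im[...,1],im[...,2]
    if on=='boardself': m=(b-r>25)
    elif on=='board': m=(b-r<35)
    else: m=(r-b>9)|(r+g+b<135)
    m=m.astype(np.uint8)
    n,l,st,ce=cv2.connectedComponentsWithStats(m)
    if on!='boardself':
        m2=m.copy(); m2[:]=0
        cc=l[int((c[1]-v0)*S),int((c[0]-u0)*S)]
        m=(l==cc).astype(np.uint8) if cc else m
    else:
        i=1+np.argmax(st[1:,4]); m=(l==i).astype(np.uint8)
        cs,_=cv2.findContours(m,0,1); m=cv2.drawContours(m*0,cs,-1,1,-1)
    return m,(u0,v0)
def fit(views,C,q0,on='',half=30,usez=True):
    ms=[(p,)+mask(p,on,c,half) for p,c in views]
    def cost(v):
        q=[v[0],v[1],v[2] if usez else q0[2],v[-1]]
        t=0
        for p,m,(u0,v0) in ms:
            P=((proj(p,place(C,q))-[u0,v0]+.5)*S-.5)
            h=cv2.convexHull(P.astype(np.float32)); im=np.zeros_like(m)
            cv2.fillConvexPoly(im,np.round(h*16).astype(np.int32),1,shift=4)
            t+=np.count_nonzero(im!=m)/m.sum()
        return t
    best=None
    for da in np.radians([-20,0,20,]):
        x0=np.array([q0[0],q0[1],q0[2],q0[3]+da])if usez else np.array([q0[0],q0[1],q0[3]+da])
        sp=np.array([.01,.01,.004,.2])if usez else np.array([.01,.01,.2])
        sim=np.vstack([x0]+[x0+sp*e for e in np.eye(len(x0))])
        r=minimize(cost,x0,method='Nelder-Mead',options=dict(initial_simplex=sim,xatol=1e-4,fatol=1e-4))
        r=minimize(cost,r.x,method='Nelder-Mead',options=dict(initial_simplex=np.vstack([r.x]+[r.x+sp/3*e for e in np.eye(len(x0))]),xatol=1e-4,fatol=1e-4))
        if best is None or r.fun<best.fun: best=r
    return best,ms
E
cat > run1.py <<'E'
from fit import *
np.set_printoptions(precision=4,suppress=True)
ps=pickle.load(open('pics/scene0.pkl','rb'));pt=pickle.load(open('pics/top0.pkl','rb'))
T={'key':((275,218),(349,187),'narrow','',0),'cross':((253,170),(406,237),'broad','',0),'left':((438,264),(196,203),'broad','board',.008),'right':((395,249),(235,203),'broad','board',.008)}
tiles=[]
for n,(a,b,k,on,z) in T.items():
    x,e=tri([ray(ps,*a),ray(pt,*b)])
    for uz in(True,False):
        r,ms=fit([(ps,a),(pt,b)],corners(k),[x[0],x[1],z,0 if on else -.4],on,half=27,usez=uz)
        print(n,x,np.array(e)*1e3,r.x,'deg',np.degrees(r.x[-1]),r.fun)
    for p,m,o in ms: tiles.append(cv2.resize(m*255,(190,190)))
r,ms=fit([(ps,(413,265)),(pt,(218,205))],box(.2,.22,.008),[.5,.1,0,0],'boardself',half=85)
print('board',r.x,np.degrees(r.x[-1]),r.fun)
cv2.imwrite('pics/masks.png',np.vstack([np.hstack(tiles[:4]),np.hstack(tiles[4:])]))
p=proj(pt,[[.5,.1,0]]);print(p, onz(pt,218,205,.008))
for x,y in((365,306),(421,293),(460,254)):print(onz(pt,x,y,.017))
for x,y in((320,112),):print('jar',onz(pt,x,y,.1))
print('bowl',onz(pt,428,153,.045),'low',onz(pt,336,243,.018))
E
python3 run1.py
```

```text
key [ 0.5894 -0.1279  0.021 ] [1.378 1.378] [ 0.5894 -0.1286 -0.0005 -0.3434] deg -19.674463225921045 0.159660756025953
key [ 0.5894 -0.1279  0.021 ] [1.378 1.378] [ 0.5893 -0.1288 -0.3463] deg -19.84187689843243 0.16164144639111278
cross [ 0.4831 -0.2544  0.0127] [0.7361 0.7361] [ 0.4841 -0.2544 -0.0016 -0.4353] deg -24.938135249177453 0.10585104734393835
cross [ 0.4831 -0.2544  0.0127] [0.7361 0.7361] [ 0.4839 -0.2539 -0.4357] deg -24.962016947501372 0.1095689095368121
left [0.5458 0.2034 0.0266] [1.467 1.467] [0.5447 0.2041 0.0047 0.0424] deg 2.4287600127815328 0.19858223928250346
left [0.5458 0.2034 0.0266] [1.467 1.467] [0.5442 0.2036 0.0209] deg 1.1990593160447809 0.20942328355439185
right [0.5484 0.1184 0.0237] [0.6253 0.6253] [0.5487 0.1181 0.0055 0.0523] deg 2.9992379142091163 0.1877715046305075
right [0.5484 0.1184 0.0237] [0.6253 0.6253] [0.5481 0.1175 0.0373] deg 2.135396069892064 0.19861419667453334
board [0.5471 0.1608 0.0002 0.0508] 2.911168609864095 0.02541991850278505
[[244.1125 226.6376]] [0.5458 0.1588 0.008 ]
[ 0.3367 -0.165   0.017 ]
[ 0.3648 -0.2845  0.017 ]
[ 0.4481 -0.3722  0.017 ]
jar [ 0.7291 -0.0617  0.1   ]
bowl [ 0.6648 -0.2995  0.045 ] low [ 0.4675 -0.1022  0.018 ]
```

View pics/masks.png

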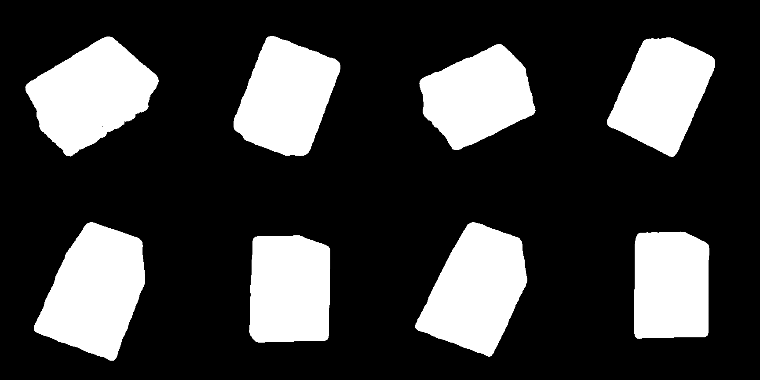

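>>> jog_arm(commands=[-1, -0.0189, -0.0303, 0, 0, -1, -0.0189, -0.0303, 0, 0, -1, -0.0189, -0.0303, 0, 0, -1, -0.0189, -0.0303, 0, 0, -1, -0.0189, -0.0303, 0, 0, -1, -0.0189, -0.0303, 0, 0, -1, -0.0189, -0.0303, 0, 0, -1, -0.0189, -0.0303, 0, 0, -1, -0.0189, -0.0303, 0, 0, -1, -0.0189, -0.0303, 0, 0, -1, -0.0189, -0.0303, 0, 0, -1, -0.0189, -0.0303, 0, 0, -1, -0.0189, -0.0303, 0, 0, -1, -0.0189, -0.0303, 0, 0, -1, -0.0189, -0.0303, 0, 0, -1, -0.0189, -0.0303, 0, 0, -1, -0.0189, -0.0303, 0, 0, -1, -0.0189, -0.0303, 0, 0], grip_force=20)

```text
t: 2.4
tool_pos: [0.591, -0.129, 0.2187]
orientation: [-2.459, 1.956, -0.0]
force: [0.4, -0.7, 1.1]
opening: 0.0929
```

>>> jog_arm(commands=[-1, 0, 0, 0, -7.1, -1, 0, 0, 0, -7.1, -1, 0, 0, 0, -7.1, -1, 0, 0, 0, -7.1, -1, 0, 0, 0, -7.1, -1, 0, 0, 0, -7.1, -1, 0, 0, 0, -7.1, -1, 0, 0, 0, -7.1, -1, 0, 0, 0, 0, -1, 0, 0, 0, 0])

```text
t: 3.23
tool_pos: [0.5899, -0.1305, 0.2186]
orientation: [3.092, -0.557, -0.0]
force: [-0.6, 0.4, -0.8]
opening: 0.0927
```

```bash
cat > go.py <<'E'
import sys
from h import *
from scipy.spatial.transform import Rotation as Ro
def go(x,y,z,yaw,pr=True):
    s=robot.read_state();R=Ro.from_rotvec(s['orientation']).as_matrix()
    d=R.T@(np.array([x,y,z])-s['tool_pos']); cur=np.degrees(np.arctan2(R[1,0],R[0,0]))
    t=-((yaw-cur+90)%180-90)
    print('t',round(s['t'],2),'pos',np.round(s['tool_pos'],4),'yaw',round(cur,2),'tiltz',np.round(R[:,2],4),'F',np.round(s['force'],1),'open',round(s['opening'],4),'q6',round(s['q'][5],2))
    print('MOVE tool',np.round(d,4),'turn',round(t,2))
if __name__=='__main__': go(*map(float,sys.argv[1:5]))
E
python3 go.py .5893 -.1287 .005 -19.8
```

```text
t 3.23 pos [ 0.5899 -0.1305  0.2186] yaw -20.43 tiltz [-0. -0. -1.] F [-0.6  0.4 -0.8] open 0.0927 q6 0.05
MOVE tool [-0.0011 -0.0015  0.2136] turn -0.63
```

>>> jog_arm(commands=[-1, -0.001, -0.0015, 0.03, -0.6, -1, 0, 0, 0.04, 0, -1, 0, 0, 0.04, 0, -1, 0, 0, 0.03, 0, -1, 0, 0, 0.02, 0, -1, 0, 0, 0, 0])

```text
t: 3.73
tool_pos: [0.5852, -0.1275, 0.0525]
orientation: [-3.093, 0.541, 0.015]
force: [-1.2, 0.6, -0.6]
opening: 0.0931
```

```bash
python3 go.py .5893 -.1287 .006 -19.8; python3 - <<'E'
from h import *
a=shot('scene','s1')['img'];b=shot('top','t1')['img']
A=cv2.resize(a[130:250,225:345],(390,390),interpolation=3);B=cv2.resize(b[135:255,290:410],(390,390),interpolation=3)
cv2.imwrite('pics/crop3.png',np.hstack([A,B]))
E
```

```text
t 3.73 pos [ 0.5852 -0.1275  0.0525] yaw -19.85 tiltz [-0.0091  0.0028 -1.    ] F [-1.2  0.6 -0.6] open 0.0931 q6 0.05
MOVE tool [ 0.0047 -0.0003  0.0465] turn -0.05
```

View pics/crop3.png

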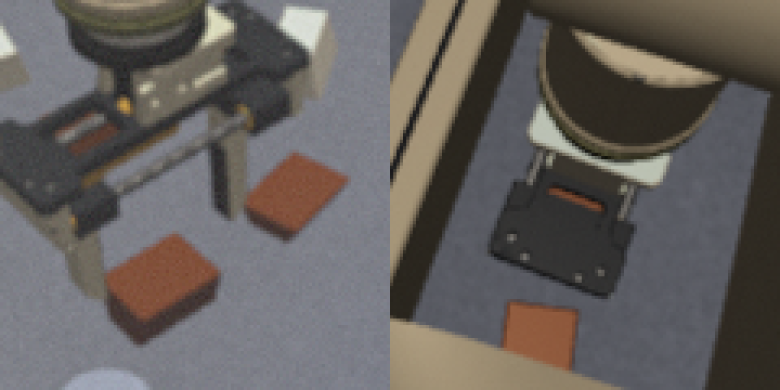

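```bash
python3 go.py .5893 -.1287 .006 -19.8
```

```text
t 3.83 pos [ 0.589  -0.1286  0.0584] yaw -19.76 tiltz [-1.5e-03  4.0e-04 -1.0e+00] F [ 0.4  1.2 -0. ] open 0.0928 q6 0.04
MOVE tool [ 0.0004 -0.0001  0.0524] turn 0.04
```

Descend, settle, close.

>>> jog_arm(commands=[-1, 0, 0, 0.02, 0, -1, 0, 0, 0.02, 0, -1, 0, 0, 0.012, 0, -1, 0, 0, 0, 0, -1, 0, 0, 0, 0, 0.2, 0, 0, 0, 0, 1, 0, 0, 0, 0, 1, 0, 0, 0, 0, 1, 0, 0, 0, 0, 1, 0, 0, 0, 0, 1, 0, 0, 0, 0, 1, 0, 0, 0, 0, 1, 0, 0, 0, 0, 1, 0, 0, 0, 0], grip_force=20)

```text
t: 5.0
tool_pos: [0.5897, -0.1288, 0.0071]
orientation: [3.096, -0.535, 0.001]
force: [-1.6, 0.6, 5.8]
opening: 0.0617
```

```bash
python3 go.py .5468 .1609 .2 2.9
```

```text
t 5.0 pos [ 0.5897 -0.1288  0.0071] yaw -19.61 tiltz [ 4.e-04 -1.e-04 -1.e+00] F [-1.6  0.6  5.8] open 0.0617 q6 0.04
MOVE tool [-0.1375 -0.2585 -0.193 ] turn -22.51
```

>>> jog_arm(commands=[1, 0, 0, -0.02, 0, 1, 0, 0, -0.03, 0, 1, 0, 0, -0.03, 0, 1, 0, 0, -0.03, 0, 1, 0, 0, -0.01, 0, 1, -0.0138, -0.0258, 0, 0, 1, -0.0138, -0.0258, 0, 0, 1, -0.0138, -0.0258, 0, 0, 1, -0.0138, -0.0258, 0, 0, 1, -0.0138, -0.0258, 0, 0, 1, -0.0138, -0.0258, 0, 0, 1, -0.0138, -0.0258, 0, 0, 1, -0.0138, -0.0258, 0, 0, 1, -0.0138, -0.0258, 0, 0, 1, -0.0138, -0.0258, 0, 0, 1, 0, 0, 0, -5.6, 1, 0, 0, 0, -5.6, 1, 0, 0, 0, -5.6, 1, 0, 0, 0, -5.6, 1, 0, 0, 0, 0])

```text
t: 6.67
tool_pos: [0.5452, 0.1606, 0.1251]
orientation: [3.14, 0.084, -0.003]
force: [0.1, -0.2, -1.4]
opening: 0.0618
```

>>> jog_arm(commands=[1, 0, 0, 0, 0, 1, 0, 0, 0, 0])

```text
t: 6.83
tool_pos: [0.5457, 0.1605, 0.1258]
orientation: [3.141, 0.071, -0.002]
force: [-0.3, 0.2, -0.2]
opening: 0.0618
```

```bash
python3 - <<'E'
from h import *
from go import go
go(.5468,.1609,.0155,2.9)
a=shot('scene','s2')['img'];b=shot('top','t2')['img']
go(.5468,.1609,.0155,2.9)
cv2.imwrite('pics/crop4.png',np.hstack([cv2.resize(a[160:320,335:495],(400,400),interpolation=3),cv2.resize(b[130:280,140:290],(400,400),interpolation=3)]))
E
```

```text
t 6.83 pos [0.5457 0.1605 0.1258] yaw 2.6 tiltz [-1.e-03 -2.e-04 -1.e+00] F [-0.3  0.2 -0.2] open 0.0618 q6 0.15
MOVE tool [ 0.0013 -0.0004  0.1103] turn -0.3
t 6.93 pos [0.5459 0.1605 0.1262] yaw 2.66 tiltz [-5.e-04 -1.e-04 -1.e+00] F [ 0.7  0.7 -0.9] open 0.0617 q6 0.15
MOVE tool [ 0.001  -0.0004  0.1107] turn -0.24
```

View pics/crop4.png

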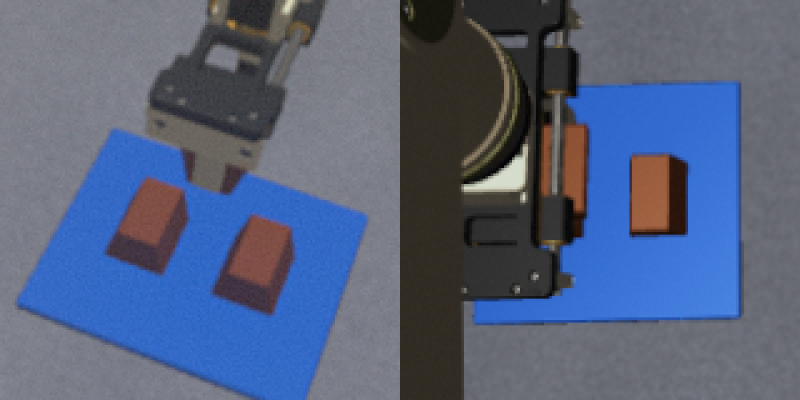

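>>> jog_arm(commands=[1, 0.001, 0, 0.02, -0.2, 1, 0, 0, 0.025, 0, 1, 0, 0, 0.02, 0, 1, 0, 0, 0, 0, 1, 0, 0, 0, 0])

```text
t: 7.35
tool_pos: [0.5458, 0.1603, 0.0605]
orientation: [3.14, 0.08, -0.005]
force: [-0.5, 0.2, -1.4]
opening: 0.0618
```

```bash
python3 - <<'E'
from h import *
from go import go
from fit import corners,place
a=shot('scene','s3');
go(.5468,.1609,.015,2.9)
s=robot.read_state();t=s['tool_pos']
im=a['img'].copy()
B=cv2.resize(im[180:300,355:475],(800,800)[:2],interpolation=3)
def dr(q,k,col):
    C=(proj(a,place(corners(k),q))-[355,180]+.5)*800/120
    for i,j in((0,1),(2,3),(0,2),(1,3),(4,5),(6,7),(4,6),(5,7),(0,4),(1,5),(2,6),(3,7)): cv2.line(B,tuple(int(v) for v in C[i]),tuple(int(v) for v in C[j]),col,1)
dr([t[0],t[1],t[2]-.0065,.051],'narrow',(0,255,255))
b=np.array([.5471,.1608,.008]);n=np.array([-np.sin(.051),np.cos(.051),0])
for sg in(1,-1): q=b+sg*.043*n; dr([*q,.051],'broad',(0,255,0))
cv2.imwrite('pics/crop5.png',cv2.resize(B,(600,600)))
E
```

```text
t 7.4 pos [0.5471 0.1606 0.0621] yaw 2.95 tiltz [-2.e-04  0.e+00 -1.e+00] F [ 0.9 -0.4 -0.8] open 0.0613 q6 0.14
MOVE tool [-0.0003 -0.0003  0.0471] turn 0.05
```

View pics/crop5.png

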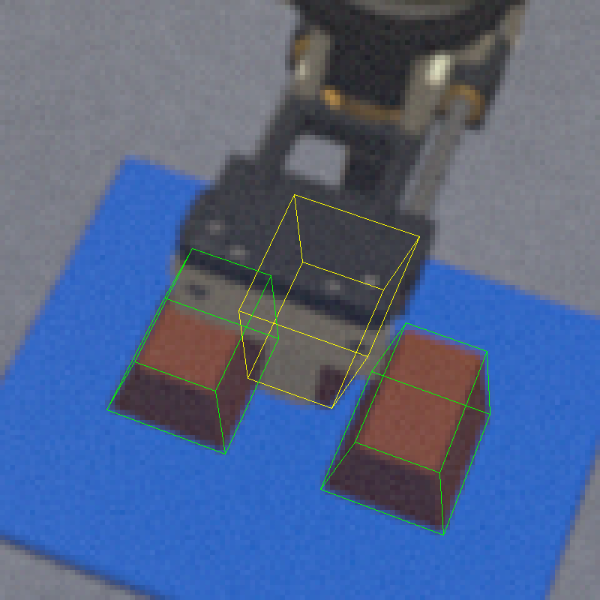

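>>> jog_arm(commands=[1, 0, 0, 0.015, 0, 1, 0, 0, 0.015, 0, 1, 0, 0, 0.01, 0, 1, 0, 0, 0.004, 0, 1, 0, 0, 0, 0, 1, 0, 0, 0, 0])

```text
t: 7.9
tool_pos: [0.5476, 0.1607, 0.0185]
orientation: [-3.14, -0.082, -0.001]
force: [0.6, 0.3, -1.9]
opening: 0.0618
```

```bash
python3 go.py .5468 .1609 .0145 2.9
```

```text
t 7.9 pos [0.5476 0.1607 0.0185] yaw 2.99 tiltz [ 9.e-04  2.e-04 -1.e+00] F [ 0.6  0.3 -1.9] open 0.0618 q6 0.14
MOVE tool [-0.0008 -0.0002  0.004 ] turn 0.09
```

Down to light contact, then release.

>>> jog_arm(commands=[1, 0, 0, 0.002, 0, 1, 0, 0, 0.0015, 0, 1, 0, 0, 0.0005, 0, 1, 0, 0, 0, 0, 1, 0, 0, 0, 0])

```text
t: 8.32
tool_pos: [0.548, 0.1609, 0.015]
orientation: [-3.14, -0.082, -0.003]
force: [-1.2, -1.0, 5.1]
opening: 0.0617
```

```bash
python3 go.py .5468 .1609 .0145 2.9
```

```text
t 8.32 pos [0.548  0.1609 0.015 ] yaw 3.0 tiltz [ 1.9e-03  4.0e-04 -1.0e+00] F [-1.2 -1.   5.1] open 0.0617 q6 0.14
MOVE tool [-0.0012 -0.0001  0.0005] turn 0.1
```

>>> jog_arm(commands=[0.3, 0, 0, 0, 0, -0.4, 0, 0, 0, 0, -1, 0, 0, 0, 0, -1, 0, 0, 0, 0, -1, 0, 0, 0, 0, -1, 0, 0, 0, 0, -1, 0, 0, -0.01, 0, -1, 0, 0, -0.02, 0, -1, 0, 0, -0.04, 0, -1, 0, 0, -0.04, 0, -1, 0, 0, -0.03, 0, -1, 0, 0, 0, 0, -1, 0, 0, 0, 0])

```text
t: 9.4
tool_pos: [0.5491, 0.1611, 0.1574]
orientation: [-3.139, -0.082, -0.01]
force: [0.3, 0.4, -0.1]
opening: 0.093
```

```bash
python3 go.py .484 -.2541 .15 -25
```

```text
t 9.4 pos [0.5491 0.1611 0.1574] yaw 3.0 tiltz [ 0.0062  0.0013 -1.    ] F [ 0.3  0.4 -0.1] open 0.093 q6 0.14
MOVE tool [-0.0867  0.4112  0.0065] turn 28.0
```

>>> jog_arm(commands=[-1, -0.0072, 0.0343, 0, 0, -1, -0.0072, 0.0343, 0, 0, -1, -0.0072, 0.0343, 0, 0, -1, -0.0072, 0.0343, 0, 0, -1, -0.0072, 0.0343, 0, 0, -1, -0.0072, 0.0343, 0, 0, -1, -0.0072, 0.0343, 0, 0, -1, -0.0072, 0.0343, 0, 0, -1, -0.0072, 0.0343, 0, 0, -1, -0.0072, 0.0343, 0, 0, -1, -0.0072, 0.0343, 0, 0, -1, -0.0072, 0.0343, 0, 0, -1, 0, 0, 0, 7, -1, 0, 0, 0, 7, -1, 0, 0, 0, 7, -1, 0, 0, 0, 7, -1, 0, 0, 0, 0, -1, 0, 0, 0, 0])

```text
t: 10.9
tool_pos: [0.4815, -0.2545, 0.1523]
orientation: [-3.068, 0.674, 0.003]
force: [0.3, -0.2, -0.8]
opening: 0.0927
```

```bash
python3 - <<'E'
from h import *
from go import go
a=shot('scene','s4')['img'];b=shot('top','t4')['img']
go(.484,-.2541,.006,-25)
cv2.imwrite('pics/crop6.png',np.hstack([cv2.resize(a[210:310,360:480],(400,333),interpolation=3),cv2.resize(b[155:255,160:280],(400,333),interpolation=3)]))
cv2.imwrite('pics/crop6b.png',np.hstack([cv2.resize(a[110:250,150:350],(400,280),interpolation=3),cv2.resize(b[150:290,300:500],(400,280),interpolation=3)]))
E
```

```text
t 11.0 pos [ 0.4818 -0.2546  0.1528] yaw -24.77 tiltz [-1.2e-03  8.0e-04 -1.0e+00] F [ 0.3  0.1 -0.2] open 0.0933 q6 -0.15
MOVE tool [ 0.002  -0.0013  0.1468] turn 0.23
```

View pics/crop6.png

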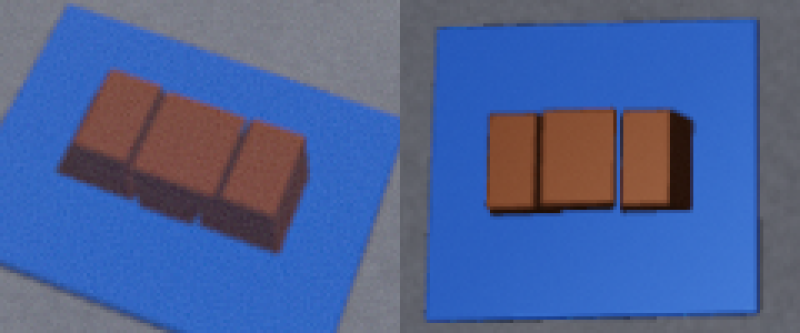

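View pics/crop6b.png

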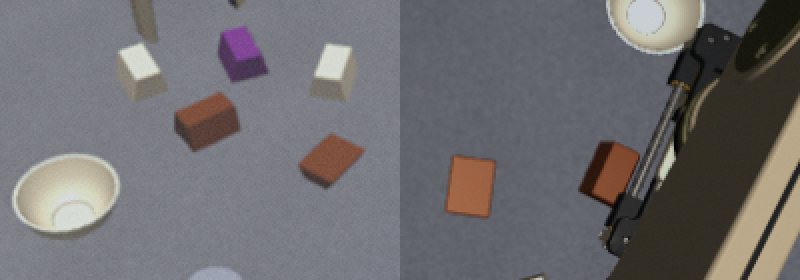

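The key ingot sits in the gap with flat, even tops, and the cross ingot hasn't moved. I'll descend on it.

>>> jog_arm(commands=[-1, 0.002, -0.001, 0.03, 0.2, -1, 0, 0, 0.04, 0, -1, 0, 0, 0.03, 0, -1, 0, 0, 0.02, 0, -1, 0, 0, 0.015, 0, -1, 0, 0, 0, 0, -1, 0, 0, 0, 0])

```text
t: 11.58
tool_pos: [0.4837, -0.2542, 0.0178]
orientation: [-3.066, 0.682, 0.004]
force: [-0.1, 0.4, 0.3]
opening: 0.0929
```

```bash
python3 - <<'E'
from h import *
from go import go
go(.484,-.2541,.007,-25)
p=pickle.load(open('pics/top0.pkl','rb'))
t=pickle.load(open('pics/t4.pkl','rb'));
for px in [(544,111),(614,109),(542,209),(614,205)]:
    print(np.round(onz(t,160+(px[0]-400+.5)*.3-.5,155+(px[1]+.5)*.3-.5,.042),4))
E
```

```text
t 11.58 pos [ 0.4837 -0.2542  0.0178] yaw -25.09 tiltz [-0.0021  0.0014 -1.    ] F [-0.1  0.4  0.3] open 0.0929 q6 -0.14
MOVE tool [ 0.0003 -0.0002  0.0108] turn -0.09
[0.5768 0.1845 0.042 ]
[0.579  0.1395 0.042 ]
[0.5138 0.1811 0.042 ]
[0.5173 0.1356 0.042 ]
```

>>> jog_arm(commands=[-1, 0, 0, 0.008, 0, -1, 0, 0, 0.002, 0, -1, 0, 0, 0, 0, 0.2, 0, 0, 0, 0, 1, 0, 0, 0, 0, 1, 0, 0, 0, 0, 1, 0, 0, 0, 0, 1, 0, 0, 0, 0, 1, 0, 0, 0, 0, 1, 0, 0, 0, 0, 1, 0, 0, 0, 0, 1, 0, 0, 0, 0])

```text
t: 12.58
tool_pos: [0.4845, -0.2549, 0.0088]
orientation: [3.066, -0.686, -0.0]
force: [-1.5, 0.6, 3.3]
opening: 0.0616
```

```bash
python3 go.py .547 .1605 .157 92.9
```

```text
t 12.58 pos [ 0.4845 -0.2549  0.0088] yaw -25.21 tiltz [-0. -0. -1.] F [-1.5  0.6  3.3] open 0.0616 q6 -0.14
MOVE tool [-0.1203 -0.4024 -0.1482] turn 61.89
```

>>> jog_arm(commands=[1, 0, 0, -0.02, 0, 1, 0, 0, -0.03, 0, 1, 0, 0, -0.04, 0, 1, 0, 0, -0.03, 0, 1, 0, 0, -0.01, 0, 1, -0.01, -0.0335, 0, 0, 1, -0.01, -0.0335, 0, 0, 1, -0.01, -0.0335, 0, 0, 1, -0.01, -0.0335, 0, 0, 1, -0.01, -0.0335, 0, 0, 1, -0.01, -0.0335, 0, 0, 1, -0.01, -0.0335, 0, 0, 1, -0.01, -0.0335, 0, 0, 1, -0.01, -0.0335, 0, 0, 1, -0.01, -0.0335, 0, 0, 1, -0.01, -0.0335, 0, 0, 1, -0.01, -0.0335, 0, 0])

```text
t: 14.0
tool_pos: [0.5465, 0.1617, 0.1373]
orientation: [3.065, -0.685, -0.002]
force: [0.7, -0.3, -1.2]
opening: 0.0617
```

>>> jog_arm(commands=[1, 0, 0, 0, 6.9, 1, 0, 0, 0, 6.9, 1, 0, 0, 0, 6.9, 1, 0, 0, 0, 6.9, 1, 0, 0, 0, 6.9, 1, 0, 0, 0, 6.9, 1, 0, 0, 0, 6.9, 1, 0, 0, 0, 6.9, 1, 0, 0, 0, 6.7, 1, 0, 0, 0, 0, 1, 0, 0, 0, 0, 1, 0, 0, 0, 0])

```text
t: 15.0
tool_pos: [0.5468, 0.1599, 0.1379]
orientation: [2.281, -2.16, -0.001]
force: [0.7, 0.2, -1.8]
opening: 0.0621
```

```bash
python3 go.py .547 .1605 .0503 92.9
```

```text
t 15.0 pos [0.5468 0.1599 0.1379] yaw -86.88 tiltz [-9.e-04 -1.e-04 -1.e+00] F [ 0.7  0.2 -1.8] open 0.0621 q6 1.71
MOVE tool [-0.0006 -0.0003  0.0876] turn 0.22
```

Down to about 4 mm above contact.

>>> jog_arm(commands=[1, 0, 0, 0.02, 0, 1, 0, 0, 0.03, 0, 1, 0, 0, 0.02, 0, 1, 0, 0, 0.01, 0, 1, 0, 0, 0.003, 0, 1, 0, 0, 0, 0, 1, 0, 0, 0, 0])

```text
t: 15.58
tool_pos: [0.548, 0.1602, 0.0569]
orientation: [-2.277, 2.163, -0.002]
force: [0.4, 0.6, -0.8]
opening: 0.0618
```

```bash
python3 - <<'E'
from h import *
from go import go
a=shot('scene','s5')['img']
go(.547,.1605,.0503,92.9)
cv2.imwrite('pics/crop7.png',cv2.resize(a[190:310,350:480],(780,600)[:2],interpolation=3))
E
```

```text
t 15.63 pos [0.5484 0.1602 0.0574] yaw -87.07 tiltz [ 2.6e-03  5.0e-04 -1.0e+00] F [ 0.8  0.2 -1.2] open 0.0619 q6 1.71
MOVE tool [-0.0003  0.0014  0.0071] turn 0.03
```

View pics/crop7.png

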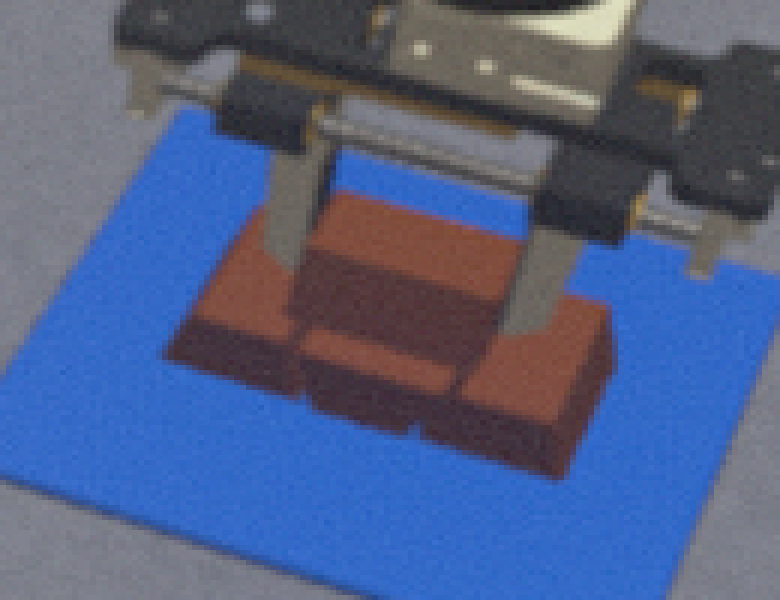

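>>> jog_arm(commands=[1, 0, 0.001, 0.003, 0, 1, 0, 0, 0.002, 0, 1, 0, 0, 0.001, 0, 1, 0, 0, 0, 0, 1, 0, 0, 0, 0])

```text
t: 16.05
tool_pos: [0.5467, 0.1601, 0.0508]
orientation: [-2.276, 2.164, -0.001]
force: [-1.0, -0.3, 5.8]
opening: 0.0617
```

```bash
python3 go.py .547 .1605 .0503 92.9
```

```text
t 16.05 pos [0.5467 0.1601 0.0508] yaw -87.1 tiltz [ 1.4e-03  3.0e-04 -1.0e+00] F [-1.  -0.3  5.8] open 0.0617 q6 1.71
MOVE tool [-0.0004 -0.0003  0.0005] turn 0.0
```

Contact is made at the expected height. Release and retreat.

>>> jog_arm(commands=[0.3, 0, 0, 0, 0, -0.4, 0, 0, 0, 0, -1, 0, 0, 0, 0, -1, 0, 0, 0, 0, -1, 0, 0, 0, 0, -1, 0, 0, 0, 0, -1, 0, 0, -0.01, 0, -1, 0, 0, -0.02, 0, -1, 0, 0, -0.04, 0, -1, 0, 0, -0.04, 0, -1, 0, 0, -0.03, 0, -1, 0.03, 0, 0, 0, -1, 0.035, 0, 0, 0, -1, 0.035, 0, 0, 0, -1, 0.035, 0, 0, 0, -1, 0.035, 0, 0, 0, -1, 0.035, 0, 0, 0, -1, 0.02, 0, 0, 0, -1, 0, 0, 0, 0, -1, 0, 0, 0, 0])

```text
t: 17.72
tool_pos: [0.5575, -0.0658, 0.1903]
orientation: [-2.274, 2.167, -0.0]
force: [1.1, -0.0, -0.3]
opening: 0.093
```

```bash
python3 - <<'E'
from fit import *
from go import go
np.set_printoptions(precision=4,suppress=True)
a=shot('scene','s6');b=shot('top','t6')
go(.547,.1605,.0503,92.9)
cv2.imwrite('pics/crop8.png',np.hstack([cv2.resize(a['img'][200:310,355:475],(400,367),interpolation=3),cv2.resize(b['img'][155:265,160:280],(400,367),interpolation=3)]))
E
```

```text
t 17.82 pos [ 0.5575 -0.064   0.19  ] yaw -87.1 tiltz [ 0.0003  0.0005 -1.    ] F [-0.1  0.5 -0.5] open 0.0931 q6 1.31
MOVE tool [-0.2247 -0.0008  0.1398] turn 0.0
```

View pics/crop8.png

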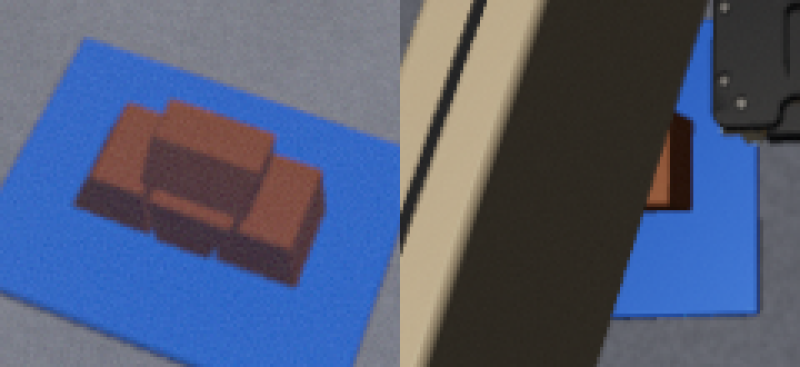

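Scene view: the cross ingot lies level on the row. I'll move the arm off so the top view can confirm the centring.

>>> jog_arm(commands=[-1, 0.035, 0, 0, 0, -1, 0.035, 0, 0, 0, -1, 0.035, 0, 0, 0, -1, 0.035, 0, 0, 0, -1, 0.035, 0, 0, 0, -1, 0.035, 0, 0, 0, -1, 0.035, 0, 0, 0, -1, 0, 0, 0, 0, -1, 0, 0, 0, 0])

```text
t: 18.57
tool_pos: [0.57, -0.3097, 0.1893]
orientation: [-2.276, 2.166, 0.001]
force: [-0.3, 1.0, -1.1]
opening: 0.0931
```

```bash
python3 - <<'E'
from fit import *
np.set_printoptions(precision=4,suppress=True)
a=shot('scene','s7');b=shot('top','t7')
B=cv2.resize(b['img'][155:255,160:280],(800,667)[:2],interpolation=3)[:600]
def dr(q,k,col):
    C=(proj(b,place(corners(k),q))-[160,155]+.5)*800/120
    for i,j in((4,5),(6,7),(4,6),(5,7)): cv2.line(B,tuple(int(v) for v in C[i]),tuple(int(v) for v in C[j]),col,1)
dr([.5467,.1605,.042,.051+np.pi/2],'broad',(0,255,255)); dr([.5467,.1605,.008,.051],'narrow',(0,255,0))
cv2.imwrite('pics/crop9.png',B)
n,o=b['img'],pickle.load(open('pics/top0.pkl','rb'))['img']
for p in(a,b):
  for th in('jar','bowl','low_block_c'): print(th,[(round(d['score'],2),round(d['position'][1]*640),round(d['position'][0]*400)) for d in robot.pinpoint(th,p)][:1])
E
```

```text
jar [(0.9, 265, 289)]
bowl [(0.9, 186, 220)]
low_block_c [(0.56, 317, 189)]
jar [(0.75, 323, 129)]
bowl [(0.72, 420, 158)]
low_block_c [(0.91, 332, 243)]
```

View pics/crop9.png

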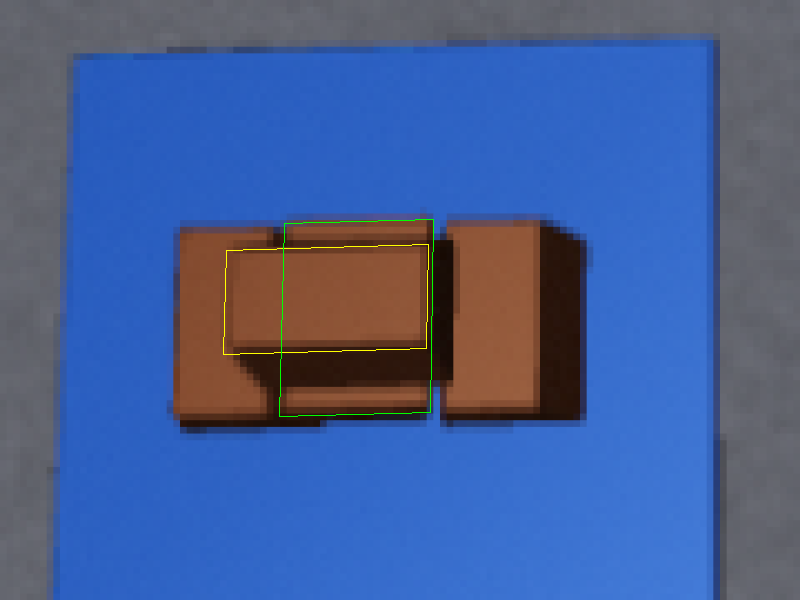

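Both outlines match the picture to within about 1 px, so the cross ingot is square and centred. The jar, bowl and low ingot haven't moved.

```bash
python3 -c "
from plant import robot
print(robot.close_job())"
```

```text
the job is handed in; nothing more can be done
None
```

I set the narrow-face-down ingot into the gap, holding it by its end faces, then laid the broad-face-down ingot crosswise on top. I backed the arm away and handed the job in at about 19 s of the 46 s allowed.

- **Gap ingot:** after release, both camera views showed a flat-topped row with the ends about even.
- **Cross ingot:** the final top view matched the planned outlines of both placed ingots to about 1 px (roughly 2 mm). So it is square and centred on the middle one. It touched down at the height expected for lying flat on the row. I judged it level only by eye, from the scene view.
- **Bystanders:** the jar, bowl and low ingot were found within about 4 px of where they started.

No check failed or disagreed. I measured nothing after handing in, and the hand-in gave no verdict.

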